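# Set the stock tags to match the bins

### The arm

A 6-joint arm with a two-finger parallel gripper is mounted at the origin on a cart in front of the work surface, level with it; the furniture and walls round the work are solid. World frame = base frame: x ahead of the robot, y to its left, z up, the work surface at z = 0. Lengths are in m, angles in rad, forces in N, time in s.
With the tool pointing down it reaches from about 0.375 to 0.75 m from the base axis. Payload 9 kg.
Tool frame: the origin (TCP) lies midway between the tips of the shut fingers; the grasp point (between the pads) lies bot.hold_point_z behind it (bot.hold_point_z is the distance from the TCP to the grasp point, in m); z points along the fingers, y is the direction in which the jaws open and shut (so a half turn about z gives the same grasp; the last joint's range is limited). The gripper opens to 85 mm and grips with 20 to 120 N. Pads are 22 mm wide; open, the fingers measure 114 mm over their backs; the gripper's body (76 mm by 85 mm) begins 54 mm behind the grasp point. The pads swing forward as they close: fully open they stand 13 mm farther back than shut.
Start: joints at [1.123, 0.104, 0.097, 1.564, 0, 1.353], TCP at [0.137, 0.584, 0.2] pointing down, gripper open.
Joint ranges: [-2.99, 2.99], [-0.84, 1.86], [-1.1, 1.16], [-1.84, 2.11], [-1.51, 1.56], [-3.14, 3.14]. Speed limits (rad/s): [2.22, 2.22, 2.57, 3.14, 3.14, 3.14].

### API

Orientations are given as a unit quaternion [x, y, z, w].
In Python, from bench import bot, viewer gives the robot as it stands.
- The arm moves only by the tool carry_out, never from a script. Its argument "deltas" is a list of rows, each a list of 3 entries, a list of its own where there are three numbers: the shift along the tool's x, y, z normalised to -1 to 1, where 1 is 50 cm, then the turn, a rotation vector about the tool's x, y, z normalised to -1 to 1, where 1 is pi/4 rad, then the gripper's target within -1 to 1 (shut at 1, half-way at 0, fully open at -1). A call has 1 to 10 rows; each row is the pose to reach, as a shift and turn from the pose commanded when the call began, along the tool's axes at that moment; what a row does not reach only later rows make up. A row lasts 1/8 s, in which the tool goes at most 62.5 mm and 10.7 degrees, less where a joint would pass 70% of its speed; a pose out of reach is approached as far as the arm can. A call with a number of a shift or a turn outside -1 to 1 is refused whole. A call with a gripper value outside its range is refused whole. The fingers move at their own pace and stop on an object; the grip force is fixed at half the most. Time passes only in rows, so rows that repeat a pose let the fingers close. It gives the time, the measured TCP pose, the force and the opening at its end, in the units of the state.
- bot.observe(): the state, without advancing time (a new reading comes with each control period).
- viewer.get_image(name): name is "scene" or "side" or "wrist"; returns a dict with "frame" (480x640x3 uint8, red, green, blue), "intrinsics" (3x3 intrinsics, pixels), "xyz" and "rotation" of the camera in the world. Camera axes: x right, y down, z forward; pixel columns grow to the right and rows downward; lengths in m; the calibration is good to about 2 mm. The wrist camera is an equidistant fisheye: a pixel r from the principal point sees the ray r / f radians off the axis. A picture is of the moment at which its call begins. There is no depth.
- bot.hand_in(): hands the job in, once; it reports no verdict.
The state is a dict: "time": time; "qpos": joint angles; "qvel": joint speeds; "joint_efforts": joint torques, N m; "tcp_pos": TCP position; "orientation": TCP orientation; "ft_force": force on the tool from outside, world axes, zero at the start; "ft_torque": the same for the moment, N m; "opening": finger opening in m.
Only numpy, scipy, OpenCV 4.12 (cv2) and the standard library are available. Lean on these libraries where they do the work, as an engineer would, in place of code of your own. Each camera call takes 0.05 s, during which the arm holds its last target.

### The job

Some of the hinged tags on the board behind the three parts bins are wrong. With the fingertips, gently push the wrong tags over, so that each tag behind a full bin leans back with its round disc facing up, and the tag behind the empty bin leans forward, toward the bin, with its straight bar facing up. Only push the tags: do not pinch anything, and do not lift or shift the bins or the other things lying about.

Things in the scene. Friction and masses are not known exactly. Their poses are not given: they have to be found in the camera images.
- holder_a: aluminium holder of a status tag, 56 x 68 mm foot and 47 mm high, one of three alike, fixed to the board behind its bin (which of the three bin places it serves varies). Origin: centre of its underside, on the board. +x points away from the bin (roughly away from the robot), y along the row. The tag's hinge pin runs along y, 35 mm above the origin, between two cheeks (36 mm long in x, inner faces 60 mm apart).
- tag_a (a joint): hinge angle of the tag in holder_a (rad): 0 upright, +0.8 leaning back on its stop, away from the bin (+x of the holder), with the round disc facing up; -0.8 leaning forward on its stop, toward the bin, with the straight bar facing up. Turns freely; past upright it falls to the other stop by its own weight (60 g) and it stays there.
- tag_a_top (a point): middle of the upper free edge of the tag in holder_a. The tag is a smooth, slippery white plate 54 mm wide (y), 3 mm thick, with a 6 mm bead on the free edge, which is 52 mm from the hinge; leaning, the edge is 36 mm above the hinge and 37 mm in front of it or behind it. Raised black disc, 26 mm, on the face that faces the bin when upright; raised black bar, 40 x 8 mm, on the other face.
- holder_b: aluminium holder of a status tag, 56 x 68 mm foot and 47 mm high, one of three alike, fixed to the board behind its bin (which of the three bin places it serves varies). Origin: centre of its underside, on the board. +x points away from the bin (roughly away from the robot), y along the row. The tag's hinge pin runs along y, 35 mm above the origin, between two cheeks (36 mm long in x, inner faces 60 mm apart).
- tag_b (a joint): hinge angle of the tag in holder_b (rad): 0 upright, +0.8 leaning back on its stop, away from the bin (+x of the holder), with the round disc facing up; -0.8 leaning forward on its stop, toward the bin, with the straight bar facing up. Turns freely; past upright it falls to the other stop by its own weight (60 g) and it stays there.
- tag_b_top (a point): middle of the upper free edge of the tag in holder_b. The tag is a smooth, slippery white plate 54 mm wide (y), 3 mm thick, with a 6 mm bead on the free edge, which is 52 mm from the hinge; leaning, the edge is 36 mm above the hinge and 37 mm in front of it or behind it. Raised black disc, 26 mm, on the face that faces the bin when upright; raised black bar, 40 x 8 mm, on the other face.
- holder_c: aluminium holder of a status tag, 56 x 68 mm foot and 47 mm high, one of three alike, fixed to the board behind its bin (which of the three bin places it serves varies). Origin: centre of its underside, on the board. +x points away from the bin (roughly away from the robot), y along the row. The tag's hinge pin runs along y, 35 mm above the origin, between two cheeks (36 mm long in x, inner faces 60 mm apart).
- tag_c (a joint): hinge angle of the tag in holder_c (rad): 0 upright, +0.8 leaning back on its stop, away from the bin (+x of the holder), with the round disc facing up; -0.8 leaning forward on its stop, toward the bin, with the straight bar facing up. Turns freely; past upright it falls to the other stop by its own weight (60 g) and it stays there.
- tag_c_top (a point): middle of the upper free edge of the tag in holder_c. The tag is a smooth, slippery white plate 54 mm wide (y), 3 mm thick, with a 6 mm bead on the free edge, which is 52 mm from the hinge; leaning, the edge is 36 mm above the hinge and 37 mm in front of it or behind it. Raised black disc, 26 mm, on the face that faces the bin when upright; raised black bar, 40 x 8 mm, on the other face.
- bin_full_1: loose grey plastic bin, 70 (x) x 85 (y) x 36 mm, open on top, all three bins alike outside; this one is FULL, heaped with bolts and nuts (up to about 45 mm). Origin: centre of its underside, on the board, about 100 mm in front (-x) of the origin of the holder whose tag belongs to it.
- bin_full_2: loose grey plastic bin, 70 (x) x 85 (y) x 36 mm, open on top, all three bins alike outside; this one is FULL, heaped with bolts and nuts (up to about 45 mm). Origin: centre of its underside, on the board, about 100 mm in front (-x) of the origin of the holder whose tag belongs to it.
- bin_empty: loose grey plastic bin, 70 (x) x 85 (y) x 36 mm, open on top, all three bins alike outside; this one is EMPTY. Origin: centre of its underside, on the board, about 100 mm in front (-x) of the origin of the holder whose tag belongs to it.
- board: plywood board, 185 (x) x 370 (y) x 12 mm, lying fixed on the bench; its far half carries three tag holders in a row 115 mm apart, its near half three bins, one in front of each holder. Origin: centre of its underside; +x points away from the robot.
- loose_nut: loose hexagon nut, 19 x 22 x 10 mm, lying on the board between two tag holders; origin at the centre of its underside. Leave it alone.
- insert_box: small loose carton, 30 x 50 x 22 mm, lying on the board between two tag holders; origin at the centre of its underside. Leave it alone.
- screwdriver_cross: loose screwdriver, 175 mm long and 29 mm thick, lying on the bench behind the left part of the board. Leave it alone.
Things that resemble listed ones, but are neither listed nor needed, are in the scene too. What is shaped like the bin_empty but yellow is not meant.

How it is judged:
At the end, for the whole second after the job is handed in: each tag behind a full bin rests leaning back (joint above 0.65 rad), the one behind the empty bin leaning forward (below -0.65 rad); every bin stands upright, at rest, within 20 mm of its start, before its tag, and the nut, carton and screwdriver lie within 30 mm of theirs (((horizontal distance between any of bin_full_1, bin_full_2 and holder_a below 0.125 m and value of joint tag_a above 0.65 rad) or (not (horizontal distance between any of bin_full_1, bin_full_2 and holder_a below 0.125 m) and value of joint tag_a below -0.65 rad)) and horizontal distance between any of bin_full_1, bin_full_2, bin_empty and holder_a below 0.125 m and ((horizontal distance between any of bin_full_1, bin_full_2 and holder_b below 0.125 m and value of joint tag_b above 0.65 rad) or (not (horizontal distance between any of bin_full_1, bin_full_2 and holder_b below 0.125 m) and value of joint tag_b below -0.65 rad)) and horizontal distance between any of bin_full_1, bin_full_2, bin_empty and holder_b below 0.125 m and ((horizontal distance between any of bin_full_1, bin_full_2 and holder_c below 0.125 m and value of joint tag_c above 0.65 rad) or (not (horizontal distance between any of bin_full_1, bin_full_2 and holder_c below 0.125 m) and value of joint tag_c below -0.65 rad)) and horizontal distance between any of bin_full_1, bin_full_2, bin_empty and holder_c below 0.125 m and distance of each of bin_full_1, bin_full_2, bin_empty from where it was at the start of the episode below 0.02 m and angle between each of bin_full_1, bin_full_2, bin_empty's own z axis and vertical below 0.15 rad and linear speed of each of bin_full_1, bin_full_2, bin_empty below 0.02 m/s and distance of each of loose_nut, insert_box, screwdriver_cross from where it was at the start of the episode below 0.03 m); the robot touches nothing.
It fails at once if a bin is lifted, tipped or shifted (2 cm or more) (height (world z) of any of bin_full_1, bin_full_2, bin_empty above 0.022 m or angle between any of bin_full_1, bin_full_2, bin_empty's own z axis and vertical above 0.2 rad or distance of any of bin_full_1, bin_full_2, bin_empty from where it was at the start of the episode above 0.02 m).
It fails at once if the loose nut, the little carton or the screwdriver is picked up or shifted (3 cm or more) (distance of any of loose_nut, insert_box, screwdriver_cross from where it was at the start of the episode above 0.03 m).
It fails at once if a tag is squeezed or pushed hard (over 20 N) (contact force between the fingers and tag_a above 20 N or contact force between the fingers and tag_b above 20 N or contact force between the fingers and tag_c above 20 N).
It fails at once if a bin or one of the bystanders is gripped or pressed (over 10 N) (contact force between the fingers and bin_full_1 above 10 N or contact force between the fingers and bin_full_2 above 10 N or contact force between the fingers and bin_empty above 10 N or contact force between the fingers and loose_nut above 10 N or contact force between the fingers and insert_box above 10 N or contact force between the fingers and screwdriver_cross above 10 N).
It also fails if it takes over 58 s, if anything falls off the work surface, if the arm or the gripper's body presses on something with over 40 N, if the wrist force passes 120 N, or if a joint passes its speed limit or range.

## Working session

There is one attempt and no reset: what is moved stays moved. The work goes in short steps, Python scripts to look and compute and a tool call to move; the robot and the scene stay as the last step left them, time stands still between calls to the robot, and variables do not carry over. Pictures are saved under pics/ and viewed, and the job is handed in when it is done.

Besides the shell and the picture viewer there is one more tool, called after ">>>" in YAML: its name, and indented under it one key for each argument. carry_out: Moves the arm, as the interface text tells. Its arguments: {"type":"object","properties":{"deltas":{"type":"array"}},"required":["deltas"]}

```bash
mkdir -p pics; python3 - <<'E'
from bench import bot, viewer
import cv2,numpy as np
print(bot.observe(), bot.hold_point_z)
for n in ["scene","side","wrist"]:
    d=viewer.get_image(n); cv2.imwrite(f"pics/{n}0.png",d["frame"][:,:,::-1]); print(n,d["intrinsics"],d["xyz"],d["rotation"])
E
```

```text
{'time': 0.0, 'qpos': array([1.12330426e+00, 1.04696776e-01, 9.64529856e-02, 1.56387656e+00,
       1.00403328e-05, 1.35309555e+00]), 'qvel': array([-0.00068617, -0.00072943, -0.00078597,  0.00021014, -0.00047056,
       -0.00033726]), 'joint_efforts': array([-2.90073702e-03, -5.56932020e+01,  5.03651762e+01,  1.71758415e-02,
       -7.14121124e-04, -9.98889931e-06]), 'tcp_pos': array([0.1364891 , 0.58389098, 0.19921486]), 'orientation': array([ 1.14642997e-01,  9.93406536e-01, -6.24092412e-04, -2.20890538e-04]), 'ft_force': array([0.39071933, 0.2021119 , 0.19301175]), 'ft_torque': array([-0.00186481, -0.03307987,  0.02079907]), 'opening': 0.08556804207662644} 0.0187
scene [[519.28699107   0.         311.54774468]
 [  0.         519.28699107 235.49808297]
 [  0.           0.           1.        ]] [ 0.12519303 -0.68050154  0.8244954 ] [ 0.88795244 -0.2921472   0.11785315 -0.33511357]
side [[565.85721764   0.         321.31862857]
 [  0.         565.85721764 237.39890223]
 [  0.           0.           1.        ]] [0.57776143 0.74332457 0.76635092] [ 0.03875886  0.89584008 -0.44264708 -0.00564517]
wrist [[371.64829954   0.         324.16902013]
 [  0.         371.64829954 239.9731819 ]
 [  0.           0.           1.        ]] [0.06789914 0.60077512 0.37277926] [0.77570043 0.61537676 0.08656109 0.11003392]
```

View pics/scene0.png

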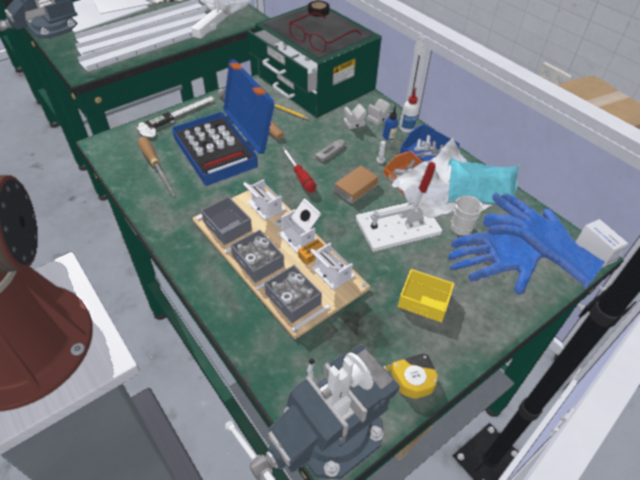

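View pics/side0.png

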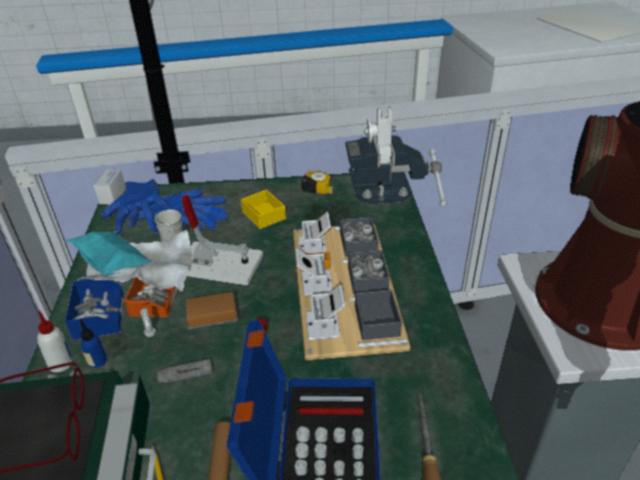

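View pics/wrist0.png

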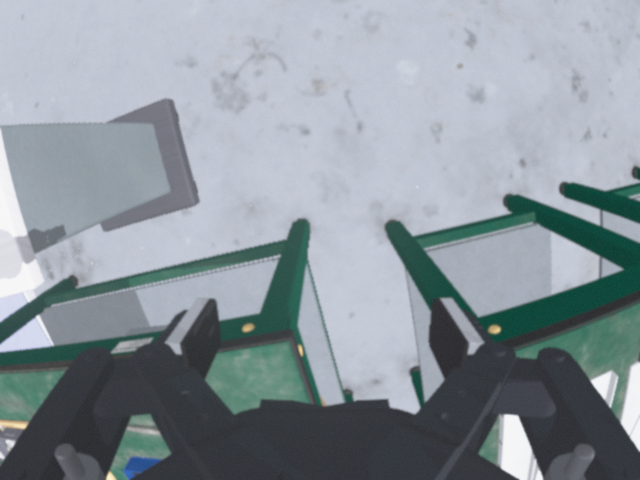

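The board is at about (285,260) in scene and (350,290) in side. The dark, empty-looking bin is at scene (227,217), side (378,312). The yellow bin at (427,295) is the decoy. Next I'll take close crops.

```bash
python3 - <<'E'
import cv2
a=cv2.imread("pics/scene0.png")[165:345,180:380]; cv2.imwrite("pics/c1.png",cv2.resize(a,None,fx=3.3,fy=3.3,interpolation=cv2.INTER_CUBIC))
a=cv2.imread("pics/side0.png")[205:365,280:420]; cv2.imwrite("pics/c2.png",cv2.resize(a,None,fx=3.7,fy=3.7,interpolation=cv2.INTER_CUBIC))
E
```

```text
(no output)
```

View pics/c1.png

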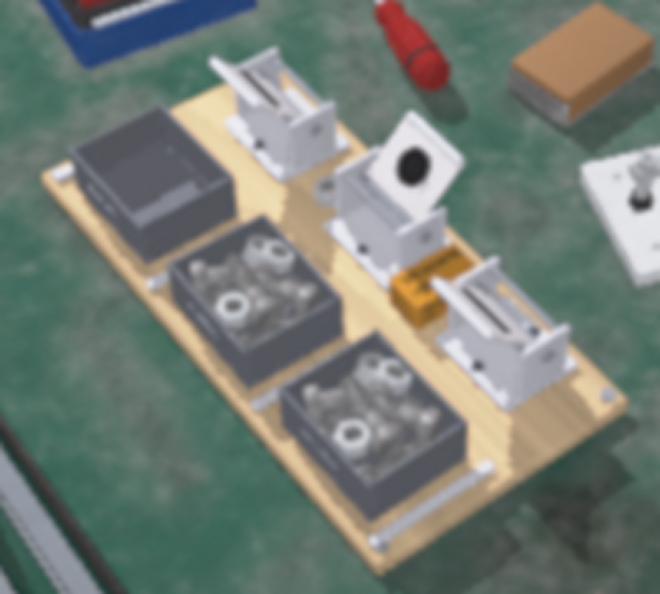

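View pics/c2.png

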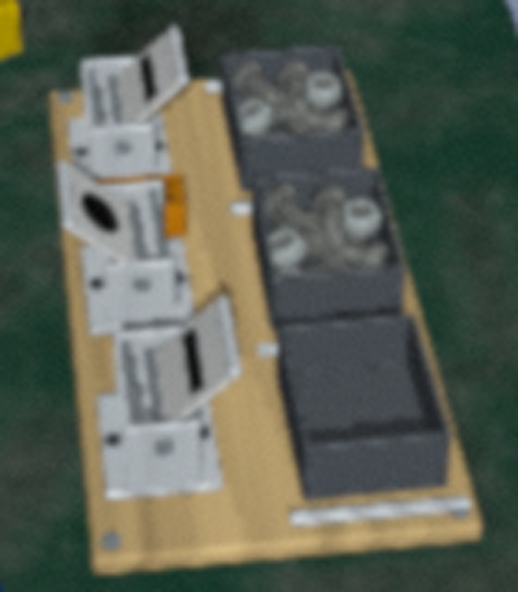

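The zoomed crops show three tag/bin pairs:
- **Left bin, empty** (scene 227,217): its tag leans forward with the bar up, which is correct.
- **Middle bin, full**: its tag leans back with the disc up, which is correct.
- **Right bin, full** (scene 293,290): its tag, at scene (325,258) and side (328,218), leans forward with the bar up, which is wrong.

I'll measure the wrong tag.

```bash
cat > h.py <<'E'
import numpy as np
from scipy.spatial.transform import Rotation as R
from bench import bot, viewer
C={}
for n in ("scene","side"): C[n]=viewer.get_image(n)
def ray(n,u,v):
    d=C[n];K=d["intrinsics"]
    r=R.from_quat(d["rotation"]).apply([(u-K[0,2])/K[0,0],(v-K[1,2])/K[1,1],1]); return np.array(d["xyz"]),r/np.linalg.norm(r)
def pl(n,u,v,z):
    o,r=ray(n,u,v); return o+r*(z-o[2])/r[2]
def tri(a,b):
    A=np.zeros((3,3));B=np.zeros(3)
    for o,r in(ray("scene",*a),ray("side",*b)):
        P=np.eye(3)-np.outer(r,r);A+=P;B+=P@o
    return np.linalg.solve(A,B)
E
python3 - <<'E'
from h import *
np.set_printoptions(precision=4,suppress=True)
s=lambda x,y:(180+x/3.3,165+y/3.3); t=lambda x,y:(280+x/3.7,205+y/3.7)
for n,f,ps in(("scene",s,[(42,175),(380,556),(628,398)]),("side",t,[(95,555),(480,524),(50,90)])):
    for p in ps: print(n,"board",pl(n,*f(*p),.012))
    for p in ([(435,282),(513,345),(210,62),(287,122)] if n=="scene" else [(175,28),(188,75),(222,295),(240,368)]): print(n,"top",pl(n,*f(*p),.083))
print(tri(s(435,282),t(188,75)),tri(s(513,345),t(175,28)))
E
```

```text
scene board [0.389  0.0818 0.012 ]
scene board [ 0.4013 -0.2795  0.012 ]
scene board [ 0.5798 -0.2791  0.012 ]
scene top [ 0.5051 -0.1887  0.083 ]
scene top [ 0.5127 -0.2499  0.083 ]
scene top [0.4986 0.0408 0.083 ]
scene top [ 0.5083 -0.0328  0.083 ]
side board [0.5744 0.0899 0.012 ]
side board [0.3926 0.0884 0.012 ]
side board [ 0.5824 -0.2762  0.012 ]
side top [ 0.5089 -0.2319  0.083 ]
side top [ 0.5055 -0.186   0.083 ]
side top [ 0.5049 -0.0051  0.083 ]
side top [0.5017 0.0457 0.083 ]
[ 0.5056 -0.1878  0.0817] [ 0.5119 -0.2453  0.0758]
```

The wrong tag's free edge is centred near (0.508, -0.213, 0.083) and its hinge is at x≈0.545, with holder yaw about -0.025 rad. I'll approach with shut fingers over the bin, using waypoints that avoid the inner reach limit.

```bash
cat > d.py <<'E'
import sys,numpy as np
from scipy.spatial.transform import Rotation as R
from bench import bot
def go(pts,yaw=None):
    o=bot.observe();T=R.from_quat(o["orientation"]);p=o["tcp_pos"]
    # target: y axis at angle 90deg+yaw err, z down
    ty=np.array([-0.025,1,0]);ty/=np.linalg.norm(ty);tz=np.array([0,0,-1.]);G=R.from_matrix(np.c_[np.cross(ty,tz),ty,tz])
    print("turn",np.round((T.inv()*G).as_rotvec()/(np.pi/4),3), "pos",p.round(4),"f",o["ft_force"].round(2),o["time"],o["opening"])
    for q in pts: print(q,np.round(T.inv().apply(np.array(q)-p)/0.5,4))
E
python3 -c "
from d import *
go([(.23,.5,.25),(.3,.4,.26),(.40,.25,.26),(.46,.1,.26),(.46,0,.26),(.455,-.1,.25),(.455,-.213,.2)])"
```

```text
turn [-0.001 -0.    -0.324] pos [0.1366 0.5841 0.1997] f [ 0.79 -0.51 -0.14] 0.25 0.08540707866770307
(0.23, 0.5, 0.25) [-0.2202 -0.1213 -0.1007]
(0.3, 0.4, 0.26) [-0.4021 -0.2842 -0.1206]
(0.4, 0.25, 0.26) [-0.6652 -0.5307 -0.1205]
(0.46, 0.1, 0.26) [-0.8504 -0.7955 -0.1204]
(0.46, 0, 0.26) [-0.8959 -0.9903 -0.1203]
(0.455, -0.1, 0.25) [-0.9317 -1.1873 -0.1002]
(0.455, -0.213, 0.2) [-9.8320e-01 -1.4073e+00 -1.0000e-04]
```

>>> carry_out:
  deltas:
    - [[-0.11,-0.06,-0.08],[0,0,-0.1],1]
    - [[-0.22,-0.12,-0.12],[0,0,-0.2],1]
    - [[-0.31,-0.2,-0.12],[0,0,-0.325],1]
    - [[-0.4,-0.28,-0.12],[0,0,-0.325],1]
    - [[-0.49,-0.36,-0.12],[0,0,-0.325],1]
    - [[-0.58,-0.45,-0.12],[0,0,-0.325],1]
    - [[-0.66,-0.53,-0.12],[0,0,-0.325],1]
    - [[-0.73,-0.62,-0.12],[0,0,-0.325],1]
    - [[-0.79,-0.71,-0.12],[0,0,-0.325],1]
    - [[-0.85,-0.8,-0.12],[0,0,-0.325],1]

```text
time: 1.5
tcp_pos: [0.4598, 0.0961, 0.2601]
orientation: [-0.013, 1.0, 0.0, 0.0]
ft_force: [0.8, 0.2, 0.4]
opening: -0.0004
```

```bash
python3 -c "
from d import *
go([(.457,0,.25),(.455,-.1,.22),(.455,-.213,.18)])"
```

```text
turn [0.    0.001 0.   ] pos [0.4598 0.0961 0.2601] f [0.76 0.22 0.4 ] 1.5 -0.00038517271197378703
(0.457, 0, 0.25) [ 0.0105 -0.1921  0.0201]
(0.455, -0.1, 0.22) [ 0.0195 -0.3919  0.0801]
(0.455, -0.213, 0.18) [ 0.0253 -0.6178  0.1601]
```

>>> carry_out:
  deltas:
    - [[0.005,-0.1,0.01],[0,0,0],1]
    - [[0.01,-0.2,0.02],[0,0,0],1]
    - [[0.015,-0.3,0.05],[0,0,0],1]
    - [[0.02,-0.4,0.08],[0,0,0],1]
    - [[0.025,-0.51,0.12],[0,0,0],1]
    - [[0.025,-0.618,0.16],[0,0,0],1]
    - [[0.025,-0.618,0.16],[0,0,0],1]
    - [[0.025,-0.618,0.16],[0,0,0],1]

```text
time: 2.5
tcp_pos: [0.4546, -0.2109, 0.1801]
orientation: [-0.012, 1.0, 0.0, -0.0]
ft_force: [-0.3, 0.2, 0.4]
opening: 0.0001
```

```bash
python3 - <<'E'
from d import *
from bench import viewer
import cv2
go([(.455,-.213,.075),(.54,-.213,.075)])
a=viewer.get_image("side")["frame"][:,:,::-1];cv2.imwrite("pics/s1.png",cv2.resize(a[130:370,250:490],None,fx=2.5,fy=2.5))
a=viewer.get_image("wrist")["frame"][:,:,::-1];cv2.imwrite("pics/w1.png",a)
E
```

```text
turn [ 0.001 -0.    -0.   ] pos [ 0.4546 -0.2109  0.1801] f [-0.28  0.23  0.41] 2.5 7.144178348608728e-05
(0.455, -0.213, 0.075) [-0.0007 -0.0043  0.2102]
(0.54, -0.213, 0.075) [-0.1706 -0.0085  0.2101]
```

View pics/s1.png

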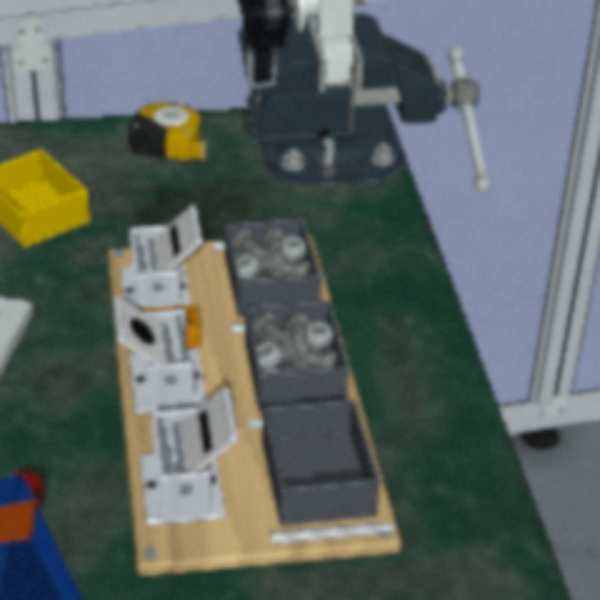

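View pics/w1.png

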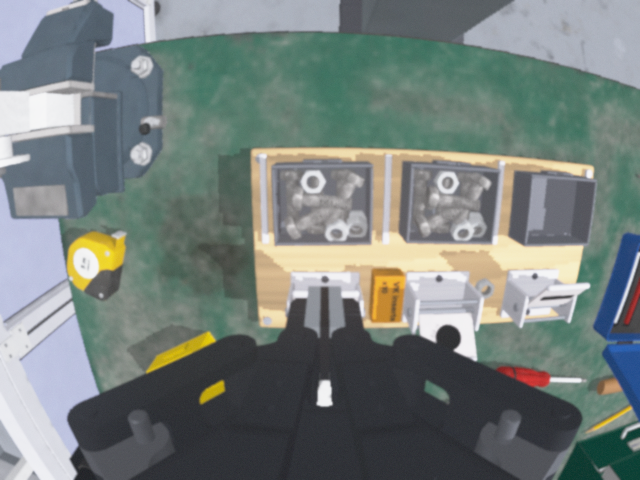

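The wrist view confirms the empty bin at (555,207) and two full bins. The shut fingers sit in line with the target holder at (325,290). Now I'll descend in front of the tag.

>>> carry_out:
  deltas:
    - [[0,-0.002,0.05],[0,0,0],1]
    - [[0,-0.004,0.11],[0,0,0],1]
    - [[0,-0.004,0.16],[0,0,0],1]
    - [[0,-0.004,0.19],[0,0,0],1]
    - [[0,-0.004,0.21],[0,0,0],1]
    - [[0,-0.004,0.21],[0,0,0],1]
    - [[0,-0.004,0.21],[0,0,0],1]

```text
time: 3.48
tcp_pos: [0.4553, -0.2136, 0.0759]
orientation: [-0.013, 1.0, -0.0, 0.0]
ft_force: [0.0, 0.5, -0.3]
opening: -0.0004
```

```bash
python3 - <<'E'
from d import *
from bench import viewer
import cv2
go([(.50,-.213,.075),(.55,-.213,.075)])
a=viewer.get_image("side")["frame"][:,:,::-1];cv2.imwrite("pics/s2.png",cv2.resize(a[150:330,270:450],None,fx=3.3,fy=3.3))
a=viewer.get_image("scene")["frame"][:,:,::-1];cv2.imwrite("pics/c3.png",cv2.resize(a[165:345,180:420],None,fx=3.3,fy=3.3))
E
```

```text
turn [-0.001  0.001  0.001] pos [ 0.4553 -0.2136  0.0759] f [ 0.01  0.5  -0.26] 3.475 -0.000378363231876089
(0.5, -0.213, 0.075) [-0.0895 -0.0012  0.0019]
(0.55, -0.213, 0.075) [-0.1894 -0.0037  0.002 ]
```

View pics/s2.png

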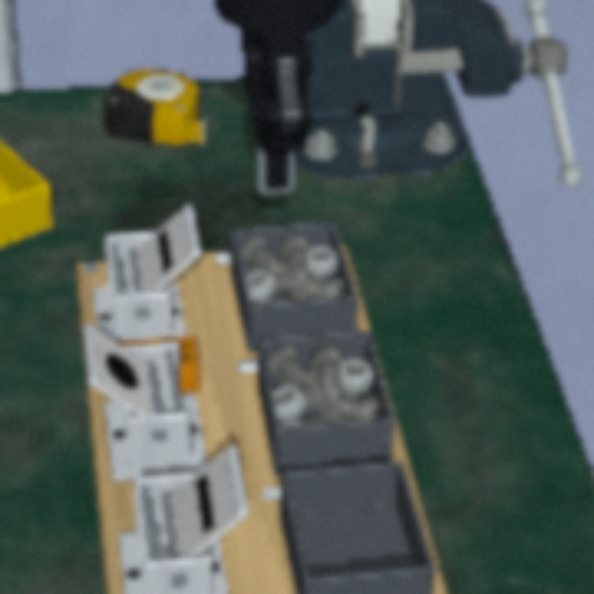

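View pics/c3.png

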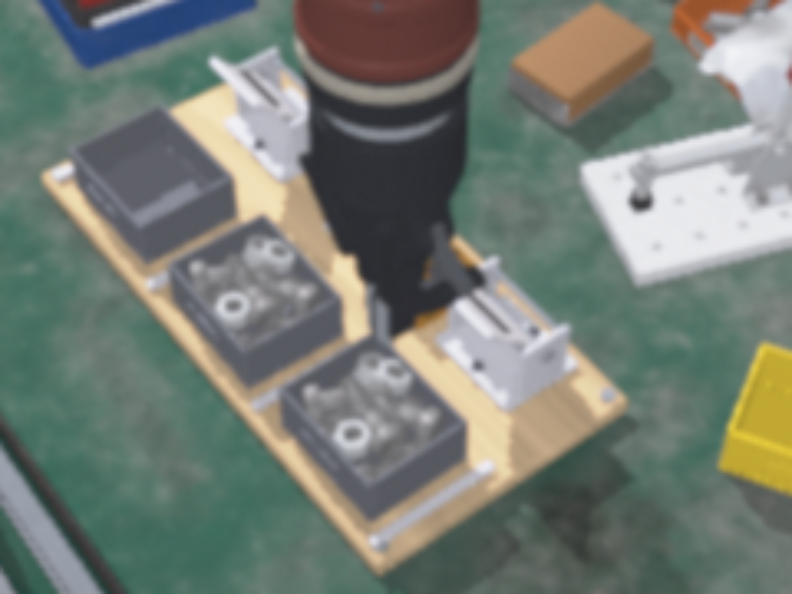

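```bash
python3 - <<'E'
from h import *
for n in C:
  d=C[n]
  for P in [(.4553,-.2136,.0759),(.508,-.213,.083),(.5053,-.2136,.0759)]:
    c=R.from_quat(d["rotation"]).inv().apply(np.array(P)-d["xyz"]); u=d["intrinsics"]@c; u=u[:2]/u[2]
    print(n,P,u.round(1), (u-[180,165])*3.3 if n=="scene" else (u-[270,150])*3.3)
E
```

```text
scene (0.4553, -0.2136, 0.0759) [297.9 273.9] [389.16030535 359.5244724 ]
scene (0.508, -0.213, 0.083) [321.  257.9] [465.21704236 306.67353024]
scene (0.5053, -0.2136, 0.0759) [319.9 261.2] [461.69461995 317.56295705]
side (0.4553, -0.2136, 0.0759) [353.6 218.7] [275.92125286 226.79801535]
side (0.508, -0.213, 0.083) [328.5 217.7] [192.98765598 223.44940576]
side (0.5053, -0.2136, 0.0759) [329.8 220.2] [197.34429472 231.77466656]
```

```bash
python3 - <<'E'
from bench import viewer
import cv2,numpy as np
a=viewer.get_image("side")["frame"][180:250,310:400,::-1];b=viewer.get_image("scene")["frame"][225:295,260:350,::-1]
o=np.hstack([cv2.resize(x,None,fx=4.4,fy=4.4,interpolation=cv2.INTER_CUBIC) for x in(a,b)])
o=np.clip(255*(o/255.)**.6,0,255).astype('uint8')
cv2.imwrite("pics/z.png",o)
E
```

```text
(no output)
```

View pics/z.png

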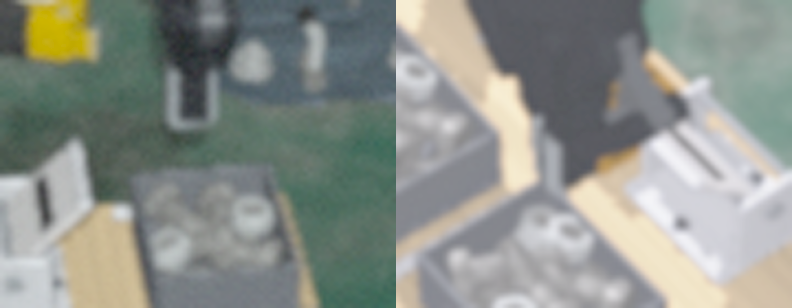

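```bash
python3 - <<'E'
from h import *
print(tri((294.5,268),(353.3,209.5)), bot.observe()["tcp_pos"], bot.observe()["opening"])
E
```

```text
[ 0.45246203 -0.21346955  0.09783216] [ 0.45484927 -0.2133008   0.07506798] 0.00027134649799277186
```

```bash
python3 - <<'E'
from h import *
import cv2
d=viewer.get_image("wrist"); o=bot.observe(); p=o["tcp_pos"];K=d["intrinsics"]
T=R.from_quat(o["orientation"])
def proj(P):
    c=R.from_quat(d["rotation"]).inv().apply(P-d["xyz"]);th=np.arctan2(np.hypot(c[0],c[1]),c[2]);q=c[:2]/np.hypot(c[0],c[1])*th*K[0,0];return q+K[:2,2]
im=np.ascontiguousarray(d["frame"][:,:,::-1])
print("cam in tool",T.inv().apply(d["xyz"]-p))
for k in (0,-.01,-.02,-.03):
  for x in(-.011,.011):
    q=proj(p+T.apply([x,0,k]));print(k,x,q.round(1))
c=im[220:380,220:430];cv2.imwrite("pics/w2.png",cv2.resize(c,None,fx=3.6,fy=3.6,interpolation=cv2.INTER_CUBIC))
E
```

```text
cam in tool [ 0.0705468   0.00064602 -0.17345951]
0 -0.011 [322.9 298.8]
0 0.011 [322.9 258.4]
-0.01 -0.011 [322.9 307.5]
-0.01 0.011 [322.8 265.3]
-0.02 -0.011 [322.8 317. ]
-0.02 0.011 [322.7 273.1]
-0.03 -0.011 [322.7 327.6]
-0.03 0.011 [322.6 281.7]
```

View pics/w2.png

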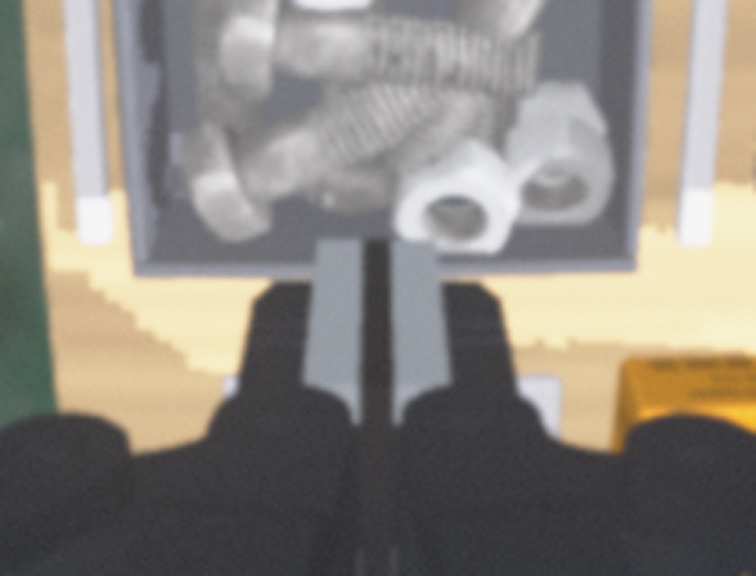

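The cameras put the visible fingertip about 20 mm above the reported TCP. I'll probe gently: advance at this height and see whether the tag moves.

>>> carry_out:
  deltas:
    - [[-0.02,0,0],[0,0,0],1]
    - [[-0.04,0,0],[0,0,0],1]
    - [[-0.06,0,0],[0,0,0],1]
    - [[-0.08,0,0],[0,0,0],1]
    - [[-0.09,-0.001,0],[0,0,0],1]
    - [[-0.1,-0.001,0],[0,0,0],1]
    - [[-0.11,-0.001,0],[0,0,0],1]
    - [[-0.12,-0.001,0],[0,0,0],1]
    - [[-0.13,-0.001,0],[0,0,0],1]
    - [[-0.13,-0.001,0],[0,0,0],1]

```text
time: 5.28
tcp_pos: [0.52, -0.2121, 0.0749]
orientation: [-0.013, 1.0, 0.0, 0.0]
ft_force: [-0.4, 0.3, 0.6]
opening: 0.0001
```

```bash
cat > z.py <<'E'
from bench import viewer
import cv2,numpy as np,sys
a=viewer.get_image("side")["frame"][180:250,280:370,::-1];b=viewer.get_image("scene")["frame"][225:295,280:370,::-1]
o=np.hstack([cv2.resize(x,None,fx=4.4,fy=4.4,interpolation=cv2.INTER_CUBIC) for x in(a,b)])
o=np.clip(255*(o/255.)**.6,0,255).astype('uint8')
cv2.imwrite(sys.argv[1],o)
E
python3 z.py pics/z2.png; python3 -c "
from d import *
go([])"
```

```text
turn [ 0.    -0.     0.001] pos [ 0.5197 -0.212   0.0749] f [-0.32  0.54 -0.31] 5.375 8.899830349241568e-05
```

View pics/z2.png

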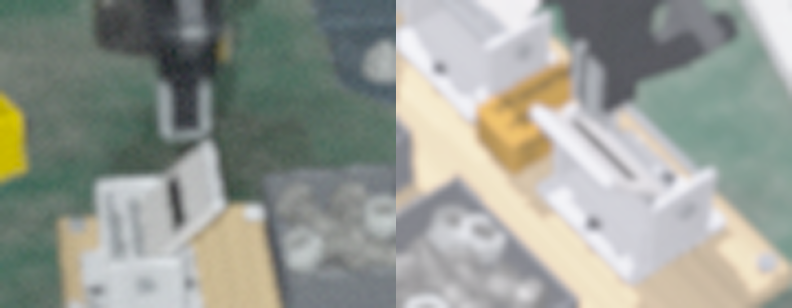

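The tag is unmoved at side (190,190), and the tip hovers above it. So the real tip is about 22 mm above the reported TCP. I'll retract, lower by that amount, and push.

>>> carry_out:
  deltas:
    - [[0.05,0,0],[0,0,0],1]
    - [[0.1,0,0],[0,0,0],1]
    - [[0.13,0,0],[0,0,0],1]
    - [[0.13,0,0],[0,0,0],1]
    - [[0.13,0.0,0.02],[0,0,0],1]
    - [[0.13,0,0.035],[0,0,0],1]
    - [[0.13,0,0.044],[0,0,0],1]
    - [[0.13,0,0.044],[0,0,0],1]
    - [[0.13,0,0.044],[0,0,0],1]

```text
time: 6.5
tcp_pos: [0.455, -0.2137, 0.0531]
orientation: [-0.013, 1.0, 0.0, 0.0]
ft_force: [1.0, 0.1, -0.1]
opening: -0.0
```

```bash
python3 z.py pics/z3.png; python3 -c "
from d import *
go([(.5,-.213,.053),(.55,-.213,.053)])"
```

```text
turn [-0.     0.001  0.001] pos [ 0.455  -0.2139  0.0533] f [ 1.48 -0.32 -0.06] 6.6 -3.1733156281875864e-05
(0.5, -0.213, 0.053) [-0.0899 -0.0005  0.0006]
(0.55, -0.213, 0.053) [-0.1899 -0.0031  0.0007]
```

View pics/z3.png

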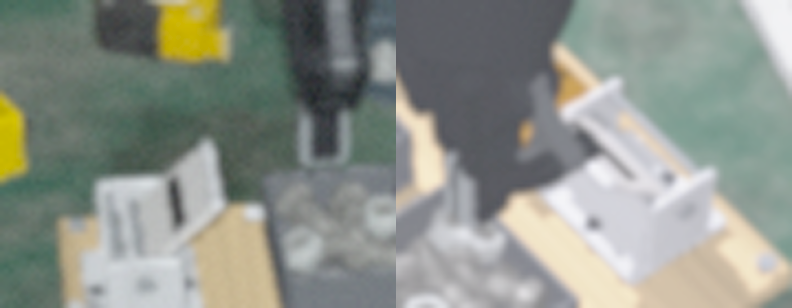

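>>> carry_out:
  deltas:
    - [[-0.01,0,0.006],[0,0,0],1]
    - [[-0.03,0,0.012],[0,0,0],1]
    - [[-0.05,0,0.012],[0,0,0],1]
    - [[-0.065,-0.001,0.012],[0,0,0],1]
    - [[-0.075,-0.001,0.012],[0,0,0],1]
    - [[-0.085,-0.001,0.012],[0,0,0],1]
    - [[-0.095,-0.001,0.012],[0,0,0],1]
    - [[-0.105,-0.001,0.012],[0,0,0],1]
    - [[-0.115,-0.001,0.012],[0,0,0],1]
    - [[-0.115,-0.001,0.012],[0,0,0],1]

```text
time: 7.85
tcp_pos: [0.5126, -0.2127, 0.0469]
orientation: [-0.013, 1.0, 0.0, 0.0]
ft_force: [-0.4, -0.2, -0.1]
opening: 0.0001
```

```bash
python3 z.py pics/z4.png; python3 -c "
from d import *
go([(.55,-.213,.047)])"
```

```text
turn [ 0.    -0.     0.001] pos [ 0.5123 -0.2127  0.047 ] f [-0.17  0.59 -0.23] 7.95 -0.0003804662676320751
(0.55, -0.213, 0.047) [-0.0754 -0.0025 -0.0001]
```

View pics/z4.png

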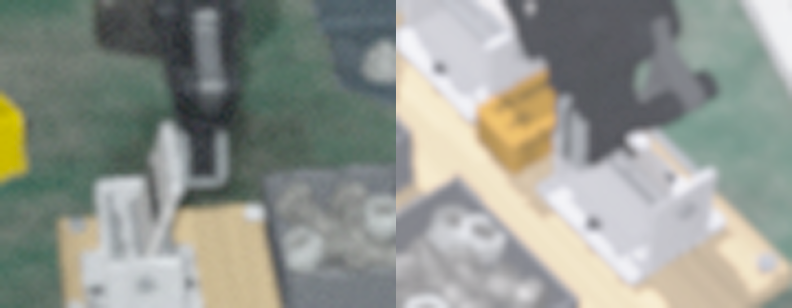

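The tag is being pushed up toward upright, with the tip at side (205,185), and the force is negligible. Next I'll continue past upright.

>>> carry_out:
  deltas:
    - [[-0.01,0,0],[0,0,0],1]
    - [[-0.02,0,0],[0,0,0],1]
    - [[-0.03,-0.001,0],[0,0,0],1]
    - [[-0.04,-0.001,0],[0,0,0],1]
    - [[-0.05,-0.001,0],[0,0,0],1]
    - [[-0.06,-0.001,0],[0,0,0],1]
    - [[-0.07,-0.001,0],[0,0,0],1]
    - [[-0.07,-0.001,0],[0,0,0],1]
    - [[-0.07,-0.001,0],[0,0,0],1]

```text
time: 9.07
tcp_pos: [0.5472, -0.2124, 0.0469]
orientation: [-0.013, 1.0, 0.0, -0.0]
ft_force: [0.4, 0.1, -0.2]
opening: -0.0001
```

```bash
python3 z.py pics/z5.png; python3 -c "
from d import *
go([(.46,-.213,.047)])"
```

```text
turn [ 0.    -0.     0.001] pos [ 0.5472 -0.2124  0.047 ] f [ 1.62 -0.02 -0.05] 9.175 0.00018864069434250147
(0.46, -0.213, 0.047) [ 0.1744  0.0032 -0.    ]
```

View pics/z5.png

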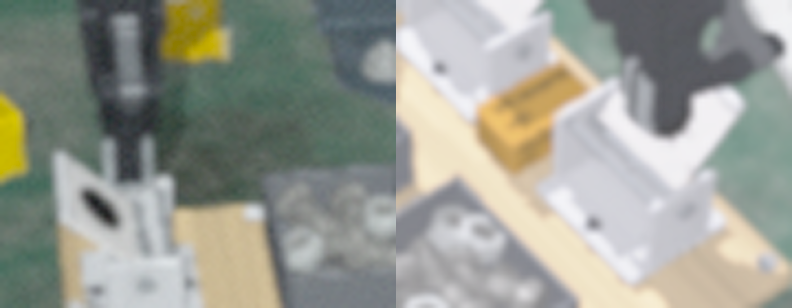

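The tag has fallen back, disc up, at side (100,207). Now I'll retract and lift clear.

>>> carry_out:
  deltas:
    - [[0.03,0,0],[0,0,0],1]
    - [[0.07,0,-0.02],[0,0,0],1]
    - [[0.11,0,-0.08],[0,0,0],1]
    - [[0.15,0,-0.16],[0,0,0],1]
    - [[0.17,0,-0.26],[0,0,0],1]
    - [[0.17,0.1,-0.36],[0,0,0],1]
    - [[0.17,0.2,-0.4],[0,0,0],1]
    - [[0.17,0.2,-0.4],[0,0,0],1]
    - [[0.17,0.2,-0.4],[0,0,0],1]
    - [[0.17,0.2,-0.4],[0,0,0],1]

```text
time: 10.42
tcp_pos: [0.4594, -0.1153, 0.2458]
orientation: [-0.012, 1.0, 0.0, -0.001]
ft_force: [0.6, 0.1, 0.1]
opening: 0.0003
```

```bash
python3 - <<'E'
from bench import viewer,bot
import cv2,numpy as np
a=viewer.get_image("side")["frame"][200:360,270:430,::-1];b=cv2.resize(viewer.get_image("wrist")["frame"][:,:,::-1],(533,400))
cv2.imwrite("pics/f1.png",cv2.resize(a,None,fx=3.7,fy=3.7));cv2.imwrite("pics/f2.png",b)
print(bot.observe()["tcp_pos"])
E
```

```text
[ 0.45939613 -0.1152686   0.24601058]
```

View pics/f1.png

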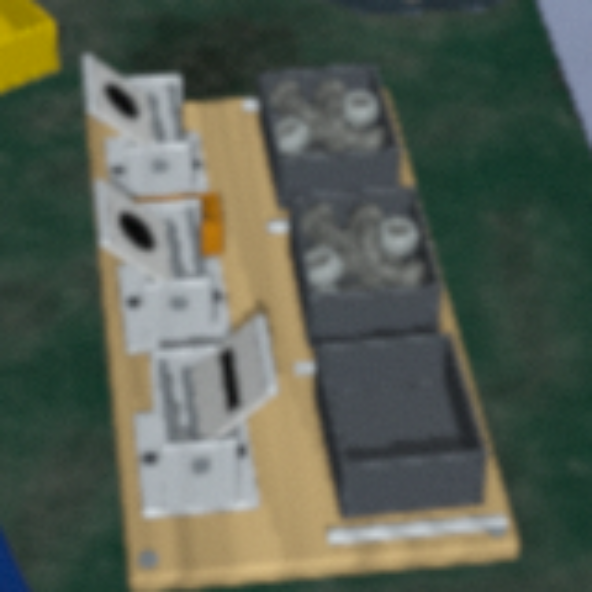

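View pics/f2.png

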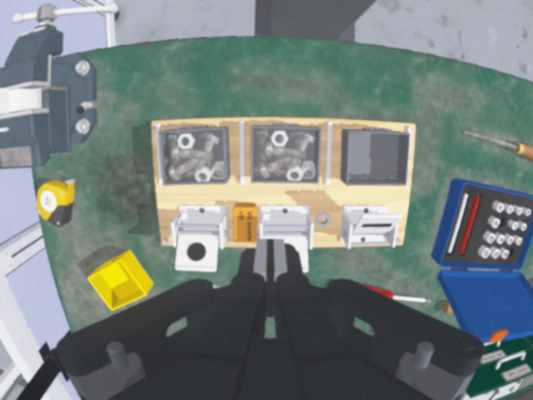

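The tags behind both full bins now lean back with discs up, at side crop (120,98) and (135,230). The tag behind the empty bin leans forward with its bar up at (230,380). The bins, nut and carton look unmoved, and the arm is clear.

```bash
python3 -c "
from bench import bot
print(bot.hand_in())"
```

```text
the job is handed in; nothing more can be done
None
```

Only one tag was wrong: the one behind the right-hand full bin, which leaned forward with its bar up. I pushed it back past upright with the shut fingertips, and it fell onto its rear stop with the disc up. I then cleared the arm and handed in at about 10.5 s.

- **Last checks:** the side view after retracting shows both full-bin tags leaning back with discs up and the empty-bin tag leaning forward with its bar up. By eye, the bins, nut, carton and screwdriver look unmoved; I did not measure their positions again. Wrist force readings between moves stayed under 2 N; the peak during the push was not recorded.
- **Disagreement:** the cameras showed the shut fingertips about 22 mm higher than the reported TCP. My first pass at the height the TCP called for went over the tag without touching it. I lowered the tool by about 28 mm in total and the second push worked.

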